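# Fit a drive module and latch it

### The arm

A 6-joint arm with a two-finger parallel gripper is mounted at the origin on the work surface. World frame = base frame: x ahead of the robot, y to its left, z up, the work surface at z = 0. Lengths are in mm, angles in rad, forces in N, time in s.
With the tool pointing down it reaches from about 250 to 725 mm from the base axis. Payload 9.7 kg.
Tool frame: the origin (TCP) lies midway between the tips of the shut fingers; the grasp point (between the pads) lies arm.hold_point_z behind it (arm.hold_point_z is the distance from the TCP to the grasp point, in mm); y points along the fingers, z is the direction in which the jaws open and shut, and the axes are right-handed (so a half turn about y gives the same grasp; the last joint's range is limited). The gripper opens to 85 mm and grips with 20 to 120 N. Pads are 22 mm wide; open, the fingers measure 114 mm over their backs; the gripper's body (76 mm by 85 mm) begins 54 mm behind the grasp point. The pads swing forward as they close: fully open they stand 13 mm farther back than shut.
Start: joints at [-1.256, 0.087, 0.176, 1.66, 0, 1.571], TCP at [170.292, -522.97, 231.284] pointing down, gripper open.
Joint ranges: [-3.13, 3.13], [-0.85, 1.81], [-1.15, 1.24], [-2.2, 2.28], [-1.44, 1.52], [-3.14, 3.14]. Speed limits (rad/s): [2.22, 2.22, 2.57, 3.14, 3.14, 3.14].

### API

Orientations are given as a rotation vector (axis times angle).
In Python, from bench import arm, get_image, finish_job gives the robot as it stands.
- The arm moves only by the shell command python3 -m crank 'ROWS' [OPENING] [FORCE]. ROWS is JSON, a list of rows, each a list of 2 entries, a list of its own where there are three numbers: the shift along the tool's x, y, z in cm, then the turn about the tool's y in units of 8 degrees (1.0 is 8 degrees). In form: [[[dx, dy, dz], yaw], ...]. A call has exactly 10 rows; each row shifts and turns the pose as measured when the row begins, along the tool's axes as they then stand; what a row does not reach is not made up. A row lasts 1/10 s, in which the tool goes at most 50 mm and 8.59 degrees, less where a joint would pass 70% of its speed; a pose out of reach is approached as far as the arm can. A call with a gripper value outside its range is refused whole. OPENING is the finger opening in cm, from 0 to 8.54, set as the call begins (- or left out, the last holds). The fingers move at their own pace and stop on an object; FORCE is the grip in N (left out, the last holds). Time passes only in rows, so rows that do not move let the fingers close, or fill a call up. It gives the time, the measured TCP pose, the force and the opening at its end, in the units of the state.
- arm.get_obs(): the state, without advancing time (a new reading comes with each control period).
- get_image(name): name is "scene" or "top" or "wrist"; returns a dict with "image" (384x512x3 uint8, blue, green, red), "depth" (384x512 float32, mm along the optical axis (not along the pixel's ray), 0 where there is no reading), "intrinsics" (3x3 intrinsics, pixels), "dist_coeffs" ([k1, k2, p1, p2, k3] as OpenCV has them; the pictures are not rectified), "xyz" and "orientation" of the camera in the world. Camera axes: x right, y down, z forward; pixel columns grow to the right and rows downward; lengths in mm; the calibration is good to about 2 mm. A picture is of the moment at which its call begins.
- finish_job(): hands the job in, once; it reports no verdict.
The state is a dict: "time_s": time; "joints": joint angles; "dq": joint speeds; "effort": joint torques, N m; "tcp_pos": TCP position; "ee_rot": TCP orientation; "contact_force": force on the tool from outside, world axes, zero at the start; "moment": the same for the moment, N m; "finger_gap": opening from 0.0 (shut) to 1.0 (fully open).
Only numpy, scipy, OpenCV 4.12 (cv2) and the standard library are available. Lean on these libraries where they do the work, as an engineer would, in place of code of your own. Each camera call takes 0.05 s, during which the arm holds its last target. There are 200 camera calls.

### The job

Put the loose drive module into the channel of the mounting frame and slide it up flush against the module already fixed there, so that no gap is left between them. Only then turn the frame's latch clockwise past its click as far as it goes, so that its blade lies behind the module. Set the module down gently and leave the other things on the bench where they are.

Things in the scene. Friction and masses are not known exactly. Their poses are not given: they have to be found in the camera images.
- module: Loose drive module, 0.4 to 0.85 kg: box 110 mm (its x) by 60 mm (y), 58 mm tall: aluminium foot 22 mm tall, yellow casing above, slots in both x ends. Same both ways round: may be fitted either way. Origin: centre of its underside, z up. Starts upright on the bench at one of two places right (-y) of the frame.
- module_block (a point): Centre of the black terminal block on top of the loose module, 73 mm above its underside: 64 mm (module x) by 24 mm (y), from 58 to 88 mm above the underside. The module can be lifted by pinching it across the 24 mm.
- frame: Mounting frame bolted to the bench: aluminium channel 300 mm long along its y, floor 8 mm thick. Side rails 120 mm apart inside (5 mm spare each side of the module), 20 mm above the bench, then lead-ins flaring to 30 mm above the bench and about 138 mm apart. Channel free from y = +80 to -95 mm; the filler lies beyond. Origin: centre of its underside, z up.
- neighbour (a point): On the channel's floor, at the middle of the bare side face of the fixed module, which the loose one must butt against (frame x 0, y +80 mm). The fixed module is the same make and size as the loose one; it fills frame y = +80 to +140 mm, its terminal block y = +98 to +122 mm. Axes as the frame's.
- dock (a point): Point on the channel's floor (8 mm above the bench) where the loose module's origin lies when it is flush: frame x = 0, y = +50 mm. Axes as the frame's. The module slides along the floor towards +y; dragging takes up to about 10 N.
- latch (a joint): Latch angle, rad. 0 = fully open, grows clockwise seen from above; starts at 0.05 to 0.4. It turns freely to 0.8, then a sprung detent resists (up to about 0.3 N m) until 1.15; past that it is pushed on towards its stop at 1.5 = closed. One grasp, up to 1.45 rad of turn, is enough.
- latch_grip (a point): Grip point on the latch's vertical axis (frame x +105, y +9 mm, outside the channel), 70 mm above the bench; turns with the latch. The grip is an upright black wing 56 mm long (this point's x), 18 mm thick (its y: pinch across it from above), from 44 to 86 mm above the bench, centred on the axis.
- latch_blade (a point): Tip of the latch's flat steel blade, which reaches 85 mm from the axis along the latch_grip point's -x; 16 mm wide, 36 to 44 mm above the bench. Open: outside the channel, pointing about along the frame's -y. Closed: square across the channel (frame -x), 3 mm behind a flush module; a module with more gap is in its way.
- heatsink: Bystander: bare finned aluminium heat sink, 100 x 56 mm, 50 mm tall, no casing and no block on top; it may stand where the module might. Origin: centre of its underside.
- filler: Bystander: plain grey filler piece, 100 x 34 mm, 30 mm tall, lying across the channel at the frame's empty (-y) end. Origin: centre of its underside.
- meter: Bystander: handheld meter lying on its back, 190 x 95 mm, 54 mm tall over its dial. Origin: centre of its underside.
- driver: Bystander: screwdriver lying on the bench, 200 mm long.
- pencup: Bystander: white cup with pens, 72 mm across, 155 mm tall. Origin: centre of its underside.
- spool: Bystander: spool, 60 mm across, 45 mm tall. Origin: centre of its underside.
- fusebox: Bystander: cardboard box, 90 x 65 mm, 45 mm tall. Origin: centre of its underside.
There are look-alikes about, which are no part of the job. What is shaped like the module but red is not meant.

How it is judged (in metres and radians):
On the way:
1. the module stands in the channel flush against the fixed module while the latch is still open (y of module in the frame of dock between -0.003 and 0.003 m and x of module in the frame of dock between -0.009 and 0.009 m and z of module in the frame of dock between -0.004 and 0.004 m and angle between the y axis of module and the y axis of dock, either way round below 0.04 rad and angle between module's own z axis and vertical below 0.05 rad and value of joint latch below 0.7 rad), for 0.2 s.
At the end, for the whole second after the job is handed in: The module stands upright on the channel's floor (within 4 mm) between the rails (within 9 mm of the middle), its gap to the fixed module under 3 mm and square to it within 0.04 rad, at rest; the latch is closed (above 1.38 rad) (y of module in the frame of dock between -0.003 and 0.003 m and x of module in the frame of dock between -0.009 and 0.009 m and z of module in the frame of dock between -0.004 and 0.004 m and angle between the y axis of module and the y axis of dock, either way round below 0.04 rad and angle between module's own z axis and vertical below 0.05 rad and value of joint latch above 1.38 rad and linear speed of module below 0.01 m/s); the robot touches nothing.
It fails at once if the module is dropped or slammed into the frame (faster than 0.4 m/s less than 60 mm above the bench, within 120 mm of its place) (linear speed of module above 0.4 m/s and height (world z) of module below 0.06 m and horizontal distance between module and dock below 0.12 m).
It fails at once if a bystander is moved by more than 30 mm (distance of any of heatsink, filler, meter, driver, pencup, spool, fusebox from where it was at the start of the episode above 0.03 m).
It also fails if it takes over 61 s, if anything falls off the work surface, if the arm or the gripper's body presses on something with over 40 N, if the wrist force passes 120 N, or if a joint passes its speed limit or range.

## Working session

There is one attempt and no reset: what is moved stays moved. The work goes in short steps, Python scripts to look and compute and a shell command to move; the robot and the scene stay as the last step left them, time stands still between calls to the robot, and variables do not carry over. Pictures are saved under pics/ and viewed, about 8 in all and at most 12, crops included, and the job is handed in when it is done.

```bash
mkdir -p pics; ls; cat > h.py <<'E'
import numpy as np, cv2
from scipy.spatial.transform import Rotation as R
from bench import arm, get_image, finish_job
def grab(n,save=None):
    d=get_image(n)
    if save: cv2.imwrite('pics/'+save,d['image'])
    np.save('pics/%s.npy'%n,d,allow_pickle=True)
    return d
def rot(o):
    o=np.array(o,float)
    return R.from_matrix(o).as_matrix() if o.shape==(3,3) else R.from_rotvec(o).as_matrix()
def world(d):
    K=np.array(d['intrinsics']);h,w=d['depth'].shape
    u,v=np.meshgrid(np.arange(w),np.arange(h))
    p=cv2.undistortPoints(np.stack([u,v],-1).reshape(-1,1,2).astype(float),K,np.array(d['dist_coeffs'],float)).reshape(h,w,2)
    z=d['depth'][...,None]
    P=np.concatenate([p*z,z],-1)
    W=P@rot(d['orientation']).T+np.array(d['xyz'])
    W[d['depth']==0]=np.nan
    return W
E
python3 - <<'E'
from h import *
o=arm.get_obs();print(o);print(arm.hold_point_z)
print(rot(o['ee_rot']).round(3))
ims=[]
for n in('top','scene'):
    d=grab(n,n+'.png');print(n,d['xyz'],d['orientation'])
E
```

```text
pics
{'time_s': 0.0, 'joints': array([-1.25602735e+00,  8.74845319e-02,  1.75126946e-01,  1.65983498e+00,
        4.41579836e-06,  1.57079836e+00]), 'dq': array([-0.00104587, -0.00059948, -0.00130671,  0.00148297,  0.00014773,
        0.00046912]), 'effort': array([-8.41813307e-04, -5.20382988e+01,  4.64809513e+01,  1.60295691e-02,
       -3.11749474e-06, -1.84142834e-06]), 'tcp_pos': array([ 170.20356392, -522.74392885,  230.56595734]), 'ee_rot': array([-0.32580291,  2.05303047, -2.05016452]), 'contact_force': array([ 0.23105338, -0.14649228,  0.65985943]), 'moment': array([-0.00264055,  0.02062116,  0.00251408]), 'finger_gap': 1.001599173564237}
18.700000000000003
[[-0.951 -0.     0.31 ]
 [-0.31   0.001 -0.951]
 [-0.    -1.    -0.001]]
top [ 212.93950747  -15.07228587 1603.45899069] [-2.14465454  2.07760189 -0.22168198]
scene [1367.0309423  -143.83214001  655.08569301] [-1.72394722 -1.46933929  0.76402992]
```

View pics/top.png

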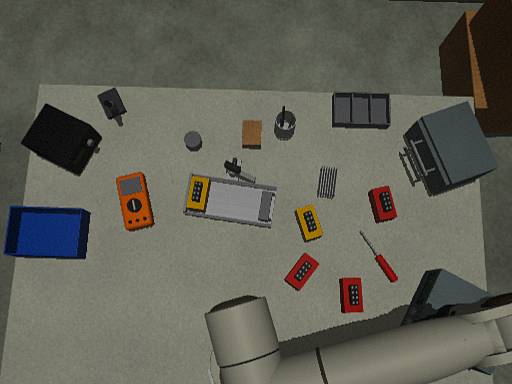

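View pics/scene.png

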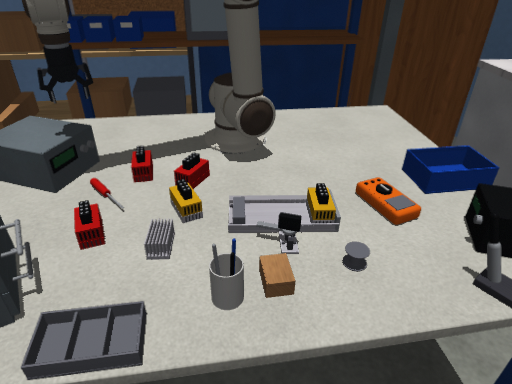

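Top view: the frame runs from about (187,195) to (275,205), with the fixed yellow module at (198,193) and the latch at (238,170). Candidates for the loose module are the yellow one at (308,222) and three red ones at (301,271), (351,294) and (383,203). The heat sink is at (327,182). I choose the yellow one at (308,222) and check it in a crop.

```bash
cat > m.py <<'E'
from h import *
def rect(P):
    c,s,a=cv2.minAreaRect(P.astype(np.float32)[:, :2]); b=cv2.boxPoints((c,s,a))
    e=b[1]-b[0]; f=b[2]-b[1]; l=e if np.hypot(*e)>np.hypot(*f) else f
    return np.round(c,1),np.round(sorted(s),1),round(np.degrees(np.arctan2(l[1],l[0]))%180,2),len(P)
E
python3 - <<'E'
from m import *
d=np.load('pics/top.npy',allow_pickle=True).item();W=world(d);im=d['image'].astype(int)
hsv=cv2.cvtColor(d['image'],cv2.COLOR_BGR2HSV)
yel=(abs(hsv[...,0].astype(int)-25)<8)&(hsv[...,1]>120)&(hsv[...,2]>80)
print('bench z',np.nanmedian(W[250:300,150:200,2]))
def box(u,v,r):
    m=np.zeros(W.shape[:2],bool);m[v-r:v+r,u-r:u+r]=1;return m
for n,u,v in(('loose',308,222),('fixed',198,193)):
    m=box(u,v,28)
    a=W[m&(W[...,2]>50)&(W[...,2]<66)];b=W[m&(W[...,2]>76)]
    print(n,'case',rect(a),np.median(a[:,2]),'block',rect(b),np.median(b[:,2]))
m=np.zeros_like(yel);m[165:235,180:282]=1
a=W[m&(W[...,2]>5)&(W[...,2]<70)&(W[...,0]<W[150:240,180:282,0].max())]
m2=box(238,168,20); w=W[m2&(W[...,2]>60)];print('wing',rect(w),np.median(w[:,2]))
w=W[m2&(W[...,2]>34)&(W[...,2]<50)];print('blade',rect(w))
m=np.zeros_like(yel);m[165:235,180:282]=1
m3=m&(W[...,2]>15)&(W[...,2]<34)
w=W[m3];print('rails',rect(w))
f=W[box(267,205,14)&(W[...,2]>33)&(W[...,2]<45)];print('filler',rect(f))
c=cv2.resize(d['image'][150:245,175:345],None,fx=4.5,fy=4.5,interpolation=cv2.INTER_CUBIC);cv2.imwrite('pics/c1.png',c)
for (u,v) in[(187,175),(275,188),(183,213),(272,226),(230,200),(327,182),(285,125)]:print(u,v,W[v,u].round(1))
E
```

```text
bench z -0.1647763321225284Traceback (most recent call last):
  File "<stdin>", line 11, in <module>
  File "m.py", line 3, in rect
    c,s,a=cv2.minAreaRect(P.astype(np.float32)[:, :2]); b=cv2.boxPoints((c,s,a))
          ~~~~~~~~~~~~~~~^^^^^^^^^^^^^^^^^^^^^^^^^^^^^
cv2.error: OpenCV(4.12.0) /io/opencv/modules/imgproc/src/convhull.cpp:143: error: (-215:Assertion failed) total >= 0 && (depth == CV_32F || depth == CV_32S) in function 'convexHull'
```

```bash
sed -i 's/P.astype(np.float32)\[:, :2\]/np.ascontiguousarray(P[:,:2],dtype=np.float32)/' m.py
python3 - <<'E'
from m import *
d=np.load('pics/top.npy',allow_pickle=True).item();W=world(d)
def box(u,v,r):
    m=np.zeros(W.shape[:2],bool);m[v-r:v+r,u-r:u+r]=1;return m
for n,u,v in(('loose',308,222),('fixed',198,193)):
    m=box(u,v,24)
    a=W[m&(W[...,2]>50)];b=W[m&(W[...,2]>76)]
    print(n,'case',rect(a),np.median(a[:,2]),'block',rect(b),np.median(b[:,2]))
m2=box(238,168,20); w=W[m2&(W[...,2]>60)];print('wing',rect(w),np.median(w[:,2]))
w=W[m2&(W[...,2]>34)&(W[...,2]<50)];print('blade',rect(w))
m=np.zeros(W.shape[:2],bool);m[165:235,180:282]=1
w=W[m&(W[...,2]>15)&(W[...,2]<34)];print('rails',rect(w))
w=W[m&(W[...,2]>5)&(W[...,2]<12)];print('floor',rect(w))
f=W[box(267,205,14)&(W[...,2]>33)&(W[...,2]<45)];print('filler',rect(f))
c=cv2.resize(d['image'][150:245,175:345],None,fx=4.5,fy=4.5,interpolation=cv2.INTER_CUBIC);cv2.imwrite('pics/c1.png',c)
for (u,v) in[(230,200),(327,182),(285,125)]:print(u,v,W[v,u].round(1))
E
```

```text
loose case (array([ 461.4, -194.5]), array([ 61.7, 111.1]), np.float32(19.04), 598) 60.26665593692519 block (array([ 461.7, -193.9]), array([24.4, 63.7]), np.float32(18.67), 155) 87.75899658130265
fixed case (array([548.4, 187.7]), array([ 72.2, 135.7]), np.float32(172.57), 663) 67.01586943227721 block (array([546.9, 181.7]), array([24.7, 65.1]), np.float32(171.66), 161) 95.34902774775946
wing (array([638.9,  69. ]), array([19.2, 55.6]), np.float32(66.16), 114) 84.3053636185366
blade (array([632.6,  40.5]), array([ 83.1, 110.1]), np.float32(76.02), 135)
rails (array([545.3,  72.7]), array([163.5, 300.9]), np.float32(82.57), 664)
floor (array([542.2,  74.8]), array([245.6, 356.2]), np.float32(91.74), 1703)
filler (array([518.8, -46.7]), array([33.5, 97.2]), np.float32(172.41), 256)
230 200 [537.7  74.6  10.1]
327 182 [ 606.  -257.6   37.2]
285 125 [ 822.5 -111.7    0. ]
```

View pics/c1.png

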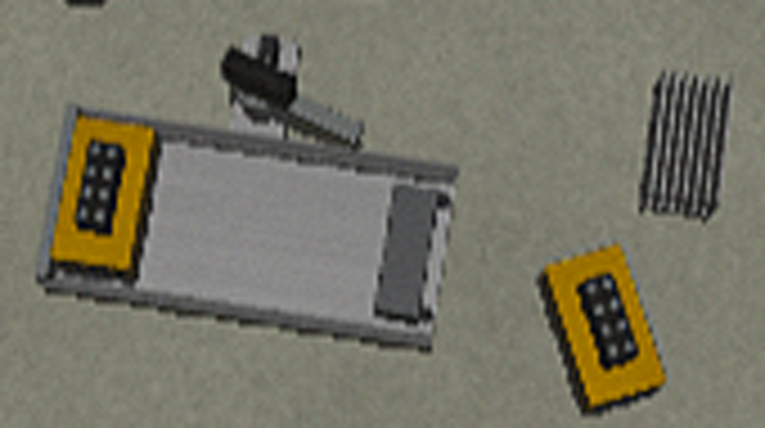

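Crop: the yellow casing with black block stands alone beside the finned heat sink, and its sizes match (111 x 62 mm casing, block 24 x 64 mm at z 88). The frame's y axis points at about 82.5°, with its origin near (532.5, 72.6). The latch is predicted at (637.8, 67.8) and the wing measured at (638.9, 69.0). The latch angle is about 0.2, so it's open. Moving above the module.

```bash
python3 -m crank '[[[-3.8,0,-2.2],0.1],[[-3.8,0,-2.2],0],[[-3.8,0,-2.2],0],[[-3.8,0,-2.2],0],[[-3.8,0,-2.2],0],[[-3.8,0,-2.2],0],[[-3.8,0,-2.2],0],[[-3.8,0,-2.2],0],[[-3.8,0,-2.2],0],[[-3.8,0,-2.2],0]]' 8.5 40
cat > go.py <<'E'
import sys
from m import *
# target x y z (tcp), tool z direction in deg -> shift in tool axes (cm) & yaw units
t=[float(a) for a in sys.argv[1:5]]
o=arm.get_obs();M=rot(o['ee_rot'])
dl=M.T@(np.array(t[:3])-o['tcp_pos'])/10
a=np.degrees(np.arctan2(M[1,2],M[0,2]))
dy=(a-t[3]+180)%360-180
print('t',round(o['time_s'],2),'pos',o['tcp_pos'].round(1),'zdir',round(a,2),'F',o['contact_force'].round(1),'gap',round(o['finger_gap'],3),'j',o['joints'].round(2))
print('tilt',M[2].round(4),'shift cm',dl.round(2),'yaw units',round(dy/8,3))
E
python3 go.py 461.5 -194.2 160 -71.1
```

```text
time_s: 1.1
tcp_pos: [474.5, -190.9, 226.7]
ee_rot: [-0.306, 2.073, -2.061]
contact_force: [-0.5, -0.8, 0.4]
finger_gap: 0.997
t 1.1 pos [ 474.5 -190.9  226.7] zdir -73.36 F [-0.5 -0.8  0.4] gap 0.997 j [-0.38 -0.    0.08  1.65  0.    2.47]
tilt [ 0.0024 -1.     -0.0061] shift cm [ 1.32  6.67 -0.01] yaw units -0.283
```

```bash
python3 -m crank '[[[0.4,2.2,0],-0.1],[[0.4,2.2,0],-0.1],[[0.4,2.2,0],-0.1],[[0.1,0,0],0],[[0,0,0],0],[[0,0,0],0],[[0,0,0],0],[[0,0,0],0],[[0,0,0],0],[[0,0,0],0]]' 
python3 - <<'E'
from m import *
d=grab('wrist','w1.png');W=world(d);o=arm.get_obs()
m=(abs(W[...,0]-461)<90)&(abs(W[...,1]+194)<90)
for lo,hi in((50,66),(78,95)):
    a=W[m&(W[...,2]>lo)&(W[...,2]<hi)]
    if len(a): print(lo,rect(a),np.median(a[:,2]))
E
python3 go.py 461.5 -194.2 60 -71.1
```

```text
time_s: 2.1
tcp_pos: [466.5, -189.5, 161.1]
ee_rot: [-0.351, 2.042, -2.031]
contact_force: [-0.3, 0.5, 0.2]
finger_gap: 0.996
50 (array([ 460. , -193.7]), array([ 60.4, 110.9]), np.float32(18.8), 4790) 57.4938295328314
78 (array([ 460.3, -193.7]), array([24. , 63.7]), np.float32(18.75), 2057) 87.49962680082106
t 2.15 pos [ 466.5 -189.5  161. ] zdir -70.45 F [-0.9  0.8  0.9] gap 0.995 j [-0.39 -0.04 -0.09  1.52  0.    2.41]
tilt [-4.0e-04 -1.0e+00 -5.3e-03] shift cm [ 0.63 10.1   0.33] yaw units 0.082
```

View pics/w1.png

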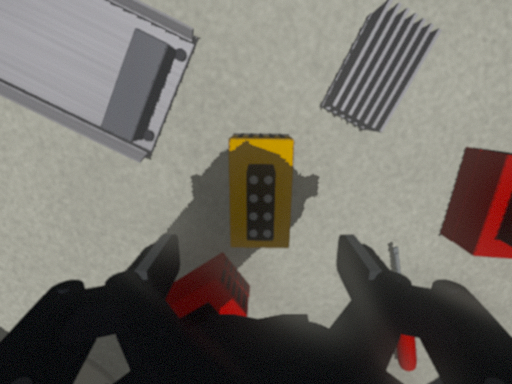

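Wrist view: the yellow module's block is centred at (261,193), and the jaw axis is already along its short side. The red ones and the heat sink are clear of the fingers. Measured block: (460.3, -193.7), 18.75°. Descending.

```bash
python3 -m crank '[[[0.2,1,0.1],0.05],[[0.2,1,0.1],0],[[0.2,1.5,0.1],0],[[0.1,1.5,0.1],0],[[0,1.5,0],0],[[0,1.2,0],0],[[0,1.0,0],0],[[0,0.6,0],0],[[0,0.3,0],0],[[0,0,0],0]]' 
python3 go.py 460.3 -193.7 60 -71.23
```

```text
time_s: 3.15
tcp_pos: [458.6, -195.4, 55.5]
ee_rot: [-0.347, 2.05, -2.035]
contact_force: [-0.5, -0.0, -0.5]
finger_gap: 0.994
t 3.15 pos [ 458.6 -195.4   55.5] zdir -70.92 F [-0.5 -0.  -0.5] gap 0.994 j [-0.41 -0.02 -0.28  1.32  0.    2.4 ]
tilt [ 0.002  -1.     -0.0074] shift cm [-0.21 -0.45 -0.11] yaw units 0.038
```

```bash
python3 -m crank '[[[-0.1,-0.3,-0.1],0.04],[[-0.1,-0.3,-0.1],0],[[0,0,0],0],[[0,0,0],0],[[0,0,0],0],[[0,0,0],0],[[0,0,0],0],[[0,0,0],0],[[0,0,0],0],[[0,0,0],0]]' 
python3 -m crank '[[[0,0,0],0],[[0,0,0],0],[[0,0,0],0],[[0,0,0],0],[[0,0,0],0],[[0,0,0],0],[[0,0,0],0],[[0,0,0],0],[[0,0,0],0],[[0,0,0],0]]' 0 60
python3 go.py 460.3 -193.7 60 -71.23
```

```text
time_s: 4.15
tcp_pos: [461.3, -193.1, 64.2]
ee_rot: [-0.338, 2.05, -2.039]
contact_force: [-0.5, -0.5, -0.3]
finger_gap: 0.994
time_s: 5.15
tcp_pos: [461.3, -193.1, 64.3]
ee_rot: [-0.338, 2.05, -2.039]
contact_force: [-0.5, 0.4, -0.2]
finger_gap: 0.27
t 5.15 pos [ 461.3 -193.1   64.3] zdir -71.26 F [-0.5  0.4 -0.2] gap 0.27 j [-0.4  -0.03 -0.26  1.34  0.    2.42]
tilt [-6.0e-04 -1.0e+00 -4.9e-03] shift cm [0.11 0.43 0.03] yaw units -0.004
```

```bash
python3 -m crank '[[[0,-0.5,0],0],[[0,-1,0],0],[[0,-1,0],0.4],[[0,-1,0],0.4],[[0,-1,0],0.4],[[0,-1,0],0.4],[[0,-1,0],0.4],[[0,-1,0],0.4],[[0,-0.5,0],0.4],[[0,0,0],0.3]]' 
python3 go.py 533 75 144 -97.5
```

```text
time_s: 6.15
tcp_pos: [457.5, -191.9, 145.5]
ee_rot: [-0.117, -2.162, 2.141]
contact_force: [0.3, -0.3, -8.5]
finger_gap: 0.266
t 6.15 pos [ 457.5 -191.9  145.5] zdir -97.04 F [ 0.3 -0.3 -8.5] gap 0.266 j [-0.4  -0.04 -0.12  1.51  0.    2.86]
tilt [ 0.015  -0.9998 -0.0088] shift cm [ -4.23   0.33 -27.41] yaw units 0.058
```

```bash
python3 -m crank '[[[-0.4,0,-1.5],0.05],[[-0.4,0,-3],0],[[-0.5,0,-3],0],[[-0.5,0,-3],0],[[-0.5,0,-3],0],[[-0.5,0,-3],0],[[-0.5,0,-3],0],[[-0.4,0,-3],0],[[-0.3,0,-2],0],[[-0.2,0,-1],0]]' 
python3 go.py 533 75 144 -97.5
```

```text
time_s: 7.15
tcp_pos: [523.6, -1.4, 150.2]
ee_rot: [-0.016, -2.26, 2.124]
contact_force: [-0.5, -0.1, -7.8]
finger_gap: 0.266
t 7.15 pos [523.6  -1.4 150.2] zdir -92.1 F [-0.5 -0.1 -7.8] gap 0.266 j [-0.04  0.03 -0.04  1.52  0.06  3.14]
tilt [ 0.0222 -0.9979 -0.0614] shift cm [-0.69  1.07 -7.62] yaw units 0.675
```

The last joint hit its limit (3.14) and the tool tilted. The module fits either way round, so I'll turn it half a turn back at this height.

```bash
python3 -m crank '[[[0,0,0],-0.3],[[0,0,0],-0.6],[[0,0,0],-1],[[0,0,0],-1],[[0,0,0],-1],[[0,0,0],-1],[[0,0,0],-1],[[0,0,0],-1],[[0,0,0],-1],[[0,0,0],-1]]' 
python3 go.py 533 75 144 82.5
python3 -m crank '[[[0,0,0],-1],[[0,0,0],-1],[[0,0,0],-1],[[0,0,0],-1],[[0,0,0],-1],[[0,0,0],-1],[[0,0,0],-1],[[0,0,0],-1],[[0,0,0],-1],[[0,0,0],-0.5]]' 
python3 go.py 533 75 144 82.5
```

```text
time_s: 8.15
tcp_pos: [523.8, -4.9, 150.3]
ee_rot: [-1.02, 1.493, -1.383]
contact_force: [0.2, -0.4, -8.4]
finger_gap: 0.27
t 8.15 pos [523.8  -4.9 150.3] zdir -18.44 F [ 0.2 -0.4 -8.4] gap 0.27 j [-0.04  0.03 -0.04  1.52  0.06  1.85]
tilt [-0.0506 -0.9979 -0.04  ] shift cm [-7.82  1.09 -1.63] yaw units -12.618
time_s: 9.15
tcp_pos: [523.6, -9.7, 150.5]
ee_rot: [-1.481, 0.432, -0.372]
contact_force: [-0.6, -0.3, -8.7]
finger_gap: 0.268
t 9.15 pos [523.6  -9.7 150.5] zdir 60.35 F [-0.6 -0.3 -8.7] gap 0.268 j [-0.05  0.03 -0.04  1.53  0.06  0.47]
tilt [-0.0495 -0.998   0.0395] shift cm [-3.32  1.13  7.79] yaw units -2.769
```

```bash
cat > mod.py <<'E'
import sys
from m import *
O=np.array([532.5,72.6,0]);th=np.radians(82.5)
Y=np.array([np.cos(th),np.sin(th),0]);X=np.array([Y[1],-Y[0],0])
o=arm.get_obs();M=rot(o['ee_rot']);p=o['tcp_pos']+64*M[:,1]+1*M[:,0]
a=np.degrees(np.arctan2(M[1,2],M[0,2]))
f=p-O
print('t',round(o['time_s'],2),'module in frame',np.round([f@X,f@Y,f[2]],1),'yaw err deg',round(a-82.5,2),'tiltx,y(frame)',np.round([M[:,1]@X,M[:,1]@Y],3),'F',o['contact_force'].round(1),'mom',o['moment'].round(2),'gap',round(o['finger_gap'],3),'q',o['joints'].round(3))
E
python3 -m crank '[[[0,0,0],-0.9],[[0,0,0],-0.9],[[0,0,0],-0.7],[[0,0,1],-0.2],[[0,0,1.5],0],[[0,0,1.5],0],[[0,0,1.5],0],[[0,0,1.5],0],[[0,0,1],0],[[0,0,0],0]]' 
python3 mod.py;python3 go.py 533 75 144 82.5
```

```text
time_s: 10.15
tcp_pos: [534.9, 74.7, 155.5]
ee_rot: [-1.511, 0.13, -0.086]
contact_force: [-0.5, -0.1, -7.8]
finger_gap: 0.265
t 10.15 module in frame [ 1.1  5.9 91.6] yaw err deg -0.47 tiltx,y(frame) [-0.032  0.056] F [-0.5 -0.1 -7.8] mom [-0.19 -0.07  0.  ] gap 0.265 q [0.106 0.065 0.005 1.529 0.061 0.244]
t 10.15 pos [534.9  74.7 155.5] zdir 82.03 F [-0.5 -0.1 -7.8] gap 0.265 j [0.11 0.07 0.01 1.53 0.06 0.24]
tilt [-0.0321 -0.998   0.0553] shift cm [-0.16  1.15 -0.06] yaw units -0.059
```

```bash
python3 -m crank '[[[0.1,0.5,0.3],-0.05],[[0,1,0.4],0],[[0,1,0.4],0],[[0,1,0.4],0],[[0,1,0.2],0],[[0,0.8,0],0],[[0,0.5,0],0],[[0,0.4,0],0],[[0,0,0],0],[[0,0,0],0]]' 
python3 mod.py; python3 - <<'E'
from m import *
d=grab('top','t2.png');cv2.imwrite('pics/c2.png',cv2.resize(d['image'][140:240,170:290],None,fx=5,fy=5,interpolation=cv2.INTER_CUBIC))
d=grab('scene');cv2.imwrite('pics/c3.png',cv2.resize(d['image'][150:260,205:365],None,fx=5,fy=5,interpolation=cv2.INTER_CUBIC))
E
```

```text
time_s: 11.15
tcp_pos: [535.7, 95.6, 87.3]
ee_rot: [-1.512, 0.128, -0.08]
contact_force: [-0.6, -0.7, -8.2]
finger_gap: 0.271
t 11.15 module in frame [-1.  26.7 23.4] yaw err deg -0.23 tiltx,y(frame) [-0.034  0.054] F [-0.6 -0.7 -8.2] mom [-0.21 -0.14 -0.  ] gap 0.271 q [ 0.145  0.085 -0.105  1.399  0.061  0.278]
```

View pics/c3.png

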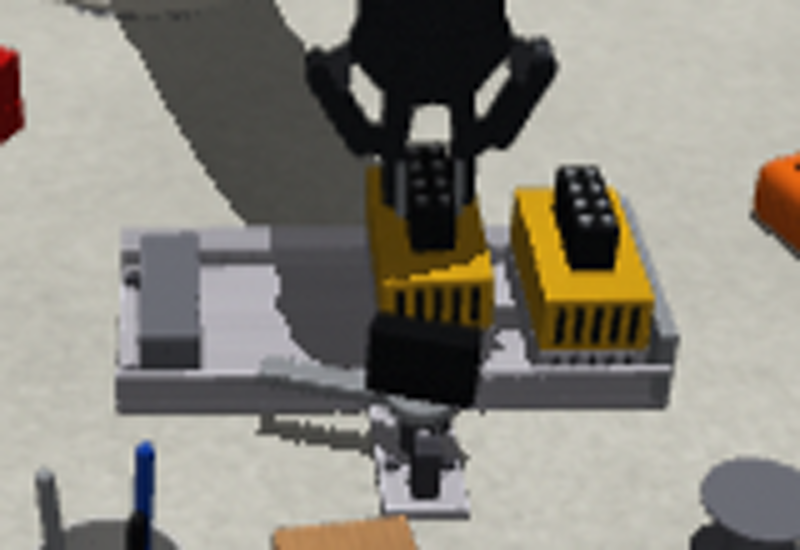

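Crop: the module hangs above the channel between the rails, to the left of the fixed module. Module casing is at about (430,250), the fixed one at (585,280), and the blade at (310,375) is still open outside the channel. Lowering until the force changes.

```bash
python3 -m crank '[[[0.05,0.2,0],-0.02],[[0,0.2,0],0],[[0,0.2,0],0],[[0,0.2,0],0],[[0,0.1,0],0],[[0,0.1,0],0],[[0,0.1,0],0],[[0,0,0],0],[[0,0,0],0],[[0,0,0],0]]' 
python3 mod.py
```

```text
time_s: 12.25
tcp_pos: [536.5, 96.3, 76.4]
ee_rot: [-1.512, 0.125, -0.079]
contact_force: [0.0, 0.3, -7.6]
finger_gap: 0.27
t 12.25 module in frame [-0.2 27.5 12.5] yaw err deg -0.06 tiltx,y(frame) [-0.033  0.054] F [ 0.   0.3 -7.6] mom [-0.22 -0.08  0.03] gap 0.27 q [ 0.145  0.088 -0.123  1.376  0.061  0.276]
```

```bash
python3 -m crank '[[[0,0,0.2],0],[[0,0,0.4],0],[[0,0.05,0.4],0],[[0,0.05,0.4],0],[[0,0,0.3],0],[[0,0,0.1],0],[[0,0,0.1],0],[[0,0,0.1],0],[[0,0,0],0],[[0,0,0],0]]' 
python3 mod.py
```

```text
time_s: 13.25
tcp_pos: [539.4, 118.3, 76.7]
ee_rot: [-1.512, 0.124, -0.079]
contact_force: [0.2, -0.3, -8.2]
finger_gap: 0.266
t 13.25 module in frame [-0.2 49.7 12.7] yaw err deg -0.02 tiltx,y(frame) [-0.033  0.055] F [ 0.2 -0.3 -8.2] mom [-0.18 -0.07 -0.04] gap 0.266 q [ 0.184  0.103 -0.107  1.375  0.062  0.314]
```

```bash
python3 -m crank '[[[0,0,0.1],0],[[0,0,0.1],0],[[0,0,0.05],0],[[0,0,0.05],0],[[0,0,0],0],[[0,0,0],0],[[0,0,0],0],[[0,0,0],0],[[0,0,0],0],[[0,0,0],0]]' 
python3 mod.py
```

```text
time_s: 14.25
tcp_pos: [539.8, 120.2, 76.9]
ee_rot: [-1.514, 0.125, -0.08]
contact_force: [0.2, -1.7, -7.4]
finger_gap: 0.267
t 14.25 module in frame [-0.1 51.5 13. ] yaw err deg -0.07 tiltx,y(frame) [-0.032  0.052] F [ 0.2 -1.7 -7.4] mom [-0.69 -0.    0.03] gap 0.267 q [ 0.188  0.105 -0.104  1.376  0.06   0.319]
```

```bash
python3 -m crank '[[[0,0.1,0],0],[[0,0.1,0],0],[[0,0.1,0],0],[[0,0,0],0],[[0,0,0],0],[[0,0,0],0],[[0,0,0],0],[[0,0,0],0],[[0,0,0],0],[[0,0,0],0]]' 
python3 mod.py
```

```text
time_s: 15.25
tcp_pos: [539.7, 120.3, 75.2]
ee_rot: [-1.514, 0.124, -0.081]
contact_force: [-1.8, -2.2, -5.2]
finger_gap: 0.267
t 15.25 module in frame [-0.1 51.6 11.3] yaw err deg -0.07 tiltx,y(frame) [-0.031  0.052] F [-1.8 -2.2 -5.2] mom [-0.87  0.29  0.12] gap 0.267 q [ 0.189  0.104 -0.108  1.372  0.06   0.319]
```

```bash
python3 -m crank '[[[0,0.1,0],0],[[0,0.1,0],0],[[0,0.1,0],0],[[0,0.1,0],0],[[0,0,0.1],0],[[0,0,0],0],[[0,0,0],0],[[0,0,0],0],[[0,0,0],0],[[0,0,0],0]]' 
python3 mod.py
```

```text
time_s: 16.25
tcp_pos: [539.7, 120.5, 75.0]
ee_rot: [-1.516, 0.122, -0.083]
contact_force: [-2.7, -3.3, -4.4]
finger_gap: 0.267
t 16.25 module in frame [ 0.  51.7 11.1] yaw err deg -0.07 tiltx,y(frame) [-0.028  0.051] F [-2.7 -3.3 -4.4] mom [-0.98  0.33  0.21] gap 0.267 q [ 0.19   0.102 -0.111  1.369  0.057  0.321]
```

```bash
python3 -m crank '[[[0,0,0],0],[[0,0,0],0],[[0,0,0],0],[[0,0,0],0],[[0,0,0],0],[[0,0,0],0],[[0,0,0],0],[[0,0,0],0],[[0,0,0],0],[[0,0,0],0]]' 4.6
python3 mod.py
python3 -m crank '[[[0,-1,0],0],[[0,-2,0],0],[[0,-2,0],0],[[0,-2,0],0],[[0,-2,0],0],[[0,-2,0],0],[[0,-1,-1],0],[[0,0,-1.5],0],[[0,0,-1.5],0],[[0,0,-1],0]]'
python3 mod.py
python3 - <<'E'
from m import *
d=grab('wrist','w2.png');W=world(d)
d=grab('scene');cv2.imwrite('pics/c4.png',cv2.resize(d['image'][160:250,225:365],None,fx=5.5,fy=5.5,interpolation=cv2.INTER_CUBIC))
d=grab('top');T=world(d)
Y=np.array([np.cos(np.radians(82.5)),np.sin(np.radians(82.5)),0]);X=np.array([Y[1],-Y[0],0]);O=np.array([532.5,72.6,0])
for n,P in(('wrist',W),('top',T)):
    fx=(P-O)@X;fy=(P-O)@Y;z=P[...,2]
    for nm,lo,hi in(('loose',15,79),('fixed',80,150)):
        b=P[(abs(fx)<50)&(fy>lo)&(fy<hi)&(z>86)&(z<102)]
        if len(b)>10:
            r=rect(b);print(n,nm,'block frame',((np.append(r[0],0)-O)@X).round(1),((np.append(r[0],0)-O)@Y).round(1),r,np.median(b[:,2]).round(1))
    tp=P[(abs(fx)<60)&(fy>10)&(fy<79)&(z>58)&(z<74)&(z>60)]
    if len(tp)>50:
        A=np.c_[tp[:,:2],np.ones(len(tp))];print(n,'top plane slope',np.linalg.lstsq(A,tp[:,2],rcond=None)[0][:2].round(3),np.median(tp[:,2]))
E
```

```text
time_s: 17.25
tcp_pos: [542.2, 122.5, 77.8]
ee_rot: [-1.511, 0.117, -0.087]
contact_force: [0.3, -0.1, -0.3]
finger_gap: 0.538
t 17.25 module in frame [ 2.7 54.3 13.9] yaw err deg -0.04 tiltx,y(frame) [-0.022  0.056] F [ 0.3 -0.1 -0.3] mom [-0.   -0.01 -0.04] gap 0.538 q [ 0.191  0.1   -0.107  1.367  0.061  0.322]
time_s: 18.25
tcp_pos: [536.3, 62.0, 202.2]
ee_rot: [-1.511, 0.115, -0.086]
contact_force: [-0.5, -0.1, -0.1]
finger_gap: 0.545
t 18.25 module in frame [  4.7  -6.4 138.3] yaw err deg 0.05 tiltx,y(frame) [-0.022  0.056] F [-0.5 -0.1 -0.1] mom [-0.03  0.03  0.  ] gap 0.545 q [0.084 0.063 0.093 1.611 0.06  0.213]
wrist loose block frame -0.7 49.7 (array([538.3, 122. ]), array([24.5, 64.1]), np.float32(172.91), 1665) 95.4
wrist fixed block frame -0.4 110.5 (array([546.5, 182.2]), array([25.8, 64. ]), np.float32(172.59), 1663) 95.2
wrist top plane slope [0.003 0.002] 65.37627165849807
top fixed block frame 1.1 110.7 (array([548. , 182.2]), array([24.8, 65.2]), np.float32(174.18), 138) 96.1
top top plane slope [-0.017 -0.232] 66.49323234069493
```

View pics/c4.png

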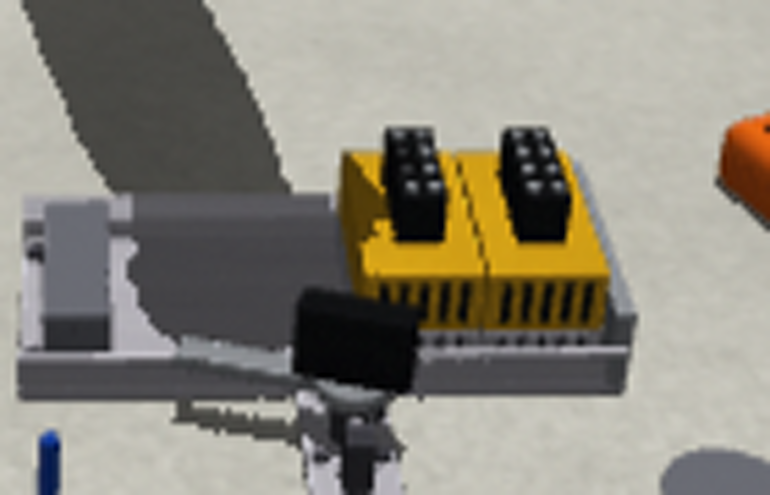

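View pics/w2.png

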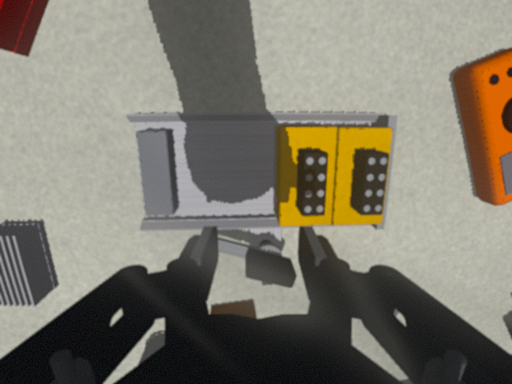

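Both views show the two modules side by side with no visible gap (joint line at (475,220) in the scene crop, (337,175) in the wrist view). Block spacing is about 60.5 mm, top slope under 0.003 and angle difference 0.3°, so it's flush and upright with the latch open. Next is the latch. Wrist-view wing at about (268,268).

```bash
python3 - <<'E'
from m import *
for n in('wrist','top'):
    W=world(np.load('pics/%s.npy'%n,allow_pickle=True).item())
    m=(np.hypot(W[...,0]-638,W[...,1]-68)<45)&(W[...,2]>70)&(W[...,2]<95)
    print(n,rect(W[m]),np.nanmedian(W[m][:,2]))
E
python3 go.py 638 68 160 156.2
```

```text
wrist (array([637.2,  69. ]), array([18.5, 56.3]), np.float32(65.14), 1019) 84.64368329418403
top (array([0., 0.]), array([0., 0.]), np.float32(0.0), 0) nan
t 18.4 pos [536.4  62.8 202.2] zdir 82.49 F [-0.7  0.5 -0.4] gap 0.537 j [0.08 0.06 0.09 1.61 0.06 0.22]
tilt [-0.0226 -0.9982  0.0563] shift cm [10.1   4.09  1.6 ] yaw units -9.213
  return np.nanmean(a, axis, out=out, keepdims=keepdims)
```

```bash
python3 -m crank '[[[2,0,0.3],0],[[3,0,0.3],0],[[3,0,0.3],0],[[1,0,0.3],-0.6],[[0,0,0],-1],[[0,0,0],-1],[[0,0,0],-1],[[0,0,0],-1],[[0,0,0],-1],[[0,0,0],-1]]'
python3 -m crank '[[[0,0,0],-1],[[0,0,0],-1],[[0,0,0],-0.4],[[0,0,0],0],[[0,0,0],0],[[0,0,0],0],[[0,0,0],0],[[0,0,0],0],[[0,0,0],0],[[0,0,0],0]]'
python3 go.py 637.5 68.5 120 155.5
python3 go.py 637.5 68.5 54 155.5
```

```text
time_s: 19.4
tcp_pos: [629.6, 66.1, 193.3]
ee_rot: [-1.407, -0.641, 0.638]
contact_force: [-0.0, -1.3, 0.3]
finger_gap: 0.538
time_s: 20.4
tcp_pos: [628.9, 68.5, 189.3]
ee_rot: [-1.302, -0.911, 0.897]
contact_force: [0.4, -1.0, 0.6]
finger_gap: 0.539
t 20.4 pos [628.9  68.5 189.3] zdir 157.42 F [ 0.4 -1.   0.6] gap 0.539 j [ 0.08  0.31  0.35  1.64  0.06 -1.1 ]
tilt [ 0.0442 -0.9977  0.0511] shift cm [ 0.03  6.89 -1.15] yaw units 0.24
t 20.4 pos [628.9  68.5 189.3] zdir 157.42 F [ 0.4 -1.   0.6] gap 0.539 j [ 0.08  0.31  0.35  1.64  0.06 -1.1 ]
tilt [ 0.0442 -0.9977  0.0511] shift cm [-0.26 13.48 -1.48] yaw units 0.24
```

```bash
python3 -m crank '[[[0,1,-0.4],0.1],[[0,1.5,-0.4],0.1],[[-0.05,1.5,-0.2],0],[[-0.05,1.5,-0.2],0],[[0,1,-0.1],0],[[0,0.5,0],0],[[0,0,0],0],[[0,0,0],0],[[0,0,0],0],[[0,0,0],0]]'
python3 go.py 637.5 68.5 54 155.5
```

```text
time_s: 21.4
tcp_pos: [639.1, 66.1, 111.0]
ee_rot: [-1.313, -0.883, 0.873]
contact_force: [-0.0, -0.3, 0.3]
finger_gap: 0.538
t 21.4 pos [639.1  66.1 111. ] zdir 155.46 F [-0.  -0.3  0.3] gap 0.538 j [ 0.08  0.32  0.22  1.49  0.06 -1.07]
tilt [ 0.0416 -0.9977  0.0539] shift cm [-0.08  5.71 -0.07] yaw units -0.006
```

```bash
python3 -m crank '[[[0,0.5,0],0],[[0,1,0],0],[[0,1,0],0],[[0,1,0],0],[[0,0.8,0],0],[[0,0.5,0],0],[[-0.05,0.2,0],0],[[0,0,0],0],[[0,0,0],0],[[0,0,0],0]]'
python3 go.py 637.5 68.5 54 155.5
python3 - <<'E'
from m import *
d=grab('scene');cv2.imwrite('pics/c5.png',cv2.resize(d['image'][160:260,225:365],None,fx=5.5,fy=5.5,interpolation=cv2.INTER_CUBIC))
E
```

```text
time_s: 22.4
tcp_pos: [637.2, 68.9, 56.9]
ee_rot: [-1.313, -0.883, 0.873]
contact_force: [-0.1, -0.4, -0.0]
finger_gap: 0.537
t 22.4 pos [637.2  68.9  56.9] zdir 155.46 F [-0.1 -0.4 -0. ] gap 0.537 j [ 0.08  0.33  0.12  1.39  0.06 -1.06]
tilt [ 0.0419 -0.9977  0.0534] shift cm [-0.04  0.29 -0.07] yaw units -0.005
```

View pics/c5.png

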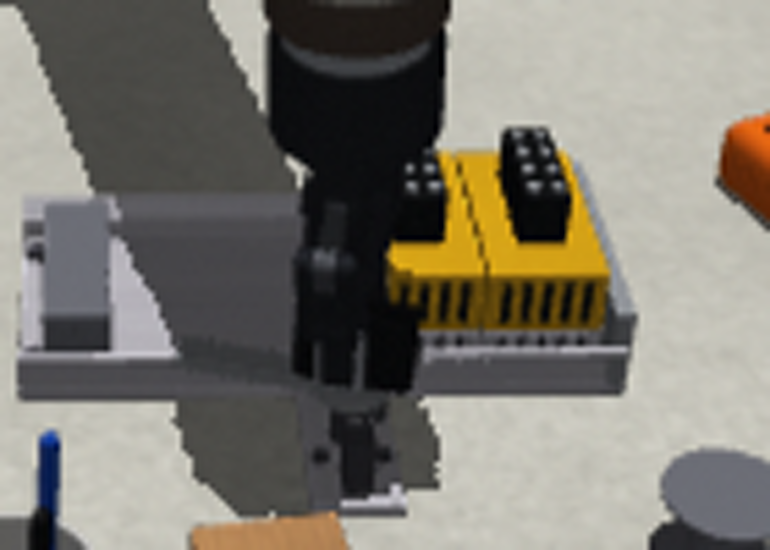

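The fingers straddle the wing at (355,350) and the modules are unchanged. Closing on the wing.

```bash
python3 -m crank '[[[0,0.1,0],0],[[0,0,0],0],[[0,0,0],0],[[0,0,0],0],[[0,0,0],0],[[0,0,0],0],[[0,0,0],0],[[0,0,0],0],[[0,0,0],0],[[0,0,0],0]]' 0 80
python3 go.py 637.5 68.5 54 155.5
python3 -m crank '[[[0,0,0],0.3],[[0,0,0],0.6],[[0,0,0],0.6],[[0,0,0],0.6],[[0,0,0],0.6],[[0,0,0],0.6],[[0,0,0],0.4],[[0,0,0],0],[[0,0,0],0],[[0,0,0],0]]'
python3 go.py 637.5 68.5 54 82.5
```

```text
time_s: 23.45
tcp_pos: [637.7, 68.9, 56.8]
ee_rot: [-1.315, -0.885, 0.873]
contact_force: [-2.1, 0.7, -0.3]
finger_gap: 0.2
t 23.45 pos [637.7  68.9  56.8] zdir 155.49 F [-2.1  0.7 -0.3] gap 0.2 j [ 0.08  0.33  0.12  1.39  0.06 -1.06]
tilt [ 0.0417 -0.9978  0.051 ] shift cm [-0.06  0.28 -0.01] yaw units -0.002
time_s: 24.45
tcp_pos: [637.1, 69.6, 56.9]
ee_rot: [-1.452, -0.465, 0.482]
contact_force: [-3.6, 1.2, -0.8]
finger_gap: 0.2
t 24.45 pos [637.1  69.6  56.9] zdir 124.96 F [-3.6  1.2 -0.8] gap 0.2 j [ 0.08  0.33  0.12  1.39  0.06 -0.53]
tilt [ 0.009  -0.9979  0.0649] shift cm [-0.03  0.28 -0.13] yaw units 5.307
```

```bash
python3 -m crank '[[[0,0,0],0.5],[[0,0,0],0.6],[[0,0,0],0.6],[[0,0,0],0.6],[[0,0,0],0.6],[[0,0,0],0.6],[[0,0,0],0.6],[[0,0,0],0.6],[[0,0,0],0.4],[[0,0,0],0]]'
python3 go.py 637.5 68.5 54 82.5
```

```text
time_s: 25.45
tcp_pos: [636.0, 70.9, 56.8]
ee_rot: [-1.513, 0.119, -0.063]
contact_force: [-0.5, 2.5, 0.1]
finger_gap: 0.198
t 25.45 pos [636.   70.9  56.8] zdir 83.25 F [-0.5  2.5  0.1] gap 0.198 j [0.08 0.33 0.12 1.39 0.06 0.2 ]
tilt [-0.0389 -0.9978  0.0537] shift cm [ 0.19  0.26 -0.24] yaw units 0.093
```

Turned 72°. Pushing on gently to the stop.

```bash
python3 -m crank '[[[0,0,0],0.3],[[0,0,0],0.3],[[0,0,0],0.3],[[0,0,0],0.3],[[0,0,0],0.2],[[0,0,0],0],[[0,0,0],0],[[0,0,0],0],[[0,0,0],0],[[0,0,0],0]]'
python3 go.py 637.5 68.5 54 82.5; python3 -c "
from bench import arm;print(arm.get_obs()['moment'])"
```

```text
time_s: 26.45
tcp_pos: [634.6, 71.1, 57.4]
ee_rot: [-1.511, 0.25, -0.183]
contact_force: [0.7, 0.6, 1.5]
finger_gap: 0.199
t 26.45 pos [634.6  71.1  57.4] zdir 74.02 F [0.7 0.6 1.5] gap 0.199 j [0.09 0.33 0.12 1.39 0.06 0.36]
tilt [-0.0488 -0.9979  0.0422] shift cm [ 0.37  0.32 -0.19] yaw units -1.06
[-1.00673568  0.62723208  1.75046182]
```

The 1.75 N m moment shows it's at the stop. Releasing and retreating straight up.

```bash
python3 -m crank '[[[0,0,0],0],[[0,0,0],0],[[0,0,0],0],[[0,0,0],0],[[0,0,0],0],[[0,0,0],0],[[0,0,0],0],[[0,0,0],0],[[0,0,0],0],[[0,0,0],0]]' 4.6
python3 go.py 637.5 68.5 54 82.5
python3 -m crank '[[[0,-0.5,0],0],[[0,-1,0],0],[[0,-2,0],0],[[0,-2,0],0],[[0,-2,0],0],[[0,-2,0],0],[[0,-2,0],0],[[-2,-1,0],0],[[-3,0,0],0],[[-3,0,-1],0]]'
python3 -m crank '[[[-3,0,-2],0],[[-2,0,-2],0],[[-1,0,-2],0],[[0,0,-2],0],[[0,0,0],0],[[0,0,0],0],[[0,0,0],0],[[0,0,0],0],[[0,0,0],0],[[0,0,0],0]]'
python3 go.py 637.5 68.5 54 82.5
python3 - <<'E'
from m import *
d=grab('wrist','w3.png');W=world(d)
Y=np.array([np.cos(np.radians(82.5)),np.sin(np.radians(82.5)),0]);X=np.array([Y[1],-Y[0],0]);O=np.array([532.5,72.6,0])
fx=(W-O)@X;fy=(W-O)@Y;z=W[...,2]
for nm,lo,hi in(('loose',15,79),('fixed',80,150)):
    b=W[(abs(fx)<50)&(fy>lo)&(fy<hi)&(z>90)&(z<102)]
    if len(b)>10:
        r=rect(b);print(nm,((np.append(r[0],0)-O)@X).round(1),((np.append(r[0],0)-O)@Y).round(1),r,np.median(b[:,2]).round(1))
tp=W[(abs(fx)<60)&(fy>10)&(fy<79)&(z>60)&(z<72)]
if len(tp)>50:print('slope',np.linalg.lstsq(np.c_[tp[:,:2],np.ones(len(tp))],tp[:,2],rcond=None)[0][:2].round(3),np.median(tp[:,2]))
w=W[(np.hypot(W[...,0]-638,W[...,1]-68)<45)&(z>75)&(z<92)]
if len(w)>20:print('wing',rect(w))
w=W[(fx>15)&(fx<62)&(fy<17)&(fy>-60)&(z>34)&(z<48)]
if len(w)>20:print('blade in channel',rect(w))
d=grab('scene');cv2.imwrite('pics/c6.png',cv2.resize(d['image'][150:260,215:365],None,fx=5,fy=5,interpolation=cv2.INTER_CUBIC))
E
```

```text
time_s: 27.45
tcp_pos: [635.1, 71.1, 57.4]
ee_rot: [-1.507, 0.255, -0.189]
contact_force: [-0.1, 0.1, -1.3]
finger_gap: 0.543
t 27.45 pos [635.1  71.1  57.4] zdir 73.62 F [-0.1  0.1 -1.3] gap 0.543 j [0.08 0.33 0.12 1.39 0.06 0.37]
tilt [-0.0492 -0.9978  0.0455] shift cm [ 0.32  0.32 -0.2 ] yaw units -1.11
time_s: 28.45
tcp_pos: [560.6, 76.3, 196.6]
ee_rot: [-1.506, 0.252, -0.193]
contact_force: [0.4, -0.5, -0.6]
finger_gap: 0.542
time_s: 29.45
tcp_pos: [476.1, 16.9, 203.9]
ee_rot: [-1.504, 0.242, -0.197]
contact_force: [-0.9, -0.3, 1.0]
finger_gap: 0.538
t 29.45 pos [476.1  16.9 203.9] zdir 73.78 F [-0.9 -0.3  1. ] gap 0.538 j [ 0.   -0.08 -0.04  1.63  0.06  0.28]
tilt [-0.0361 -0.9981  0.0508] shift cm [14.61 14.93  8.69] yaw units -1.09
loose -0.9 49.6 (array([538.1, 121.9]), array([25.2, 64. ]), np.float32(173.29), 1404) 95.3
fixed -0.2 110.2 (array([546.7, 181.9]), array([25.1, 64.2]), np.float32(172.09), 1337) 95.3
slope [0.002 0.006] 65.34180782528111
blade in channel (array([560.8,  78.6]), array([14.5, 14.8]), np.float32(172.1), 120)
```

View pics/c6.png

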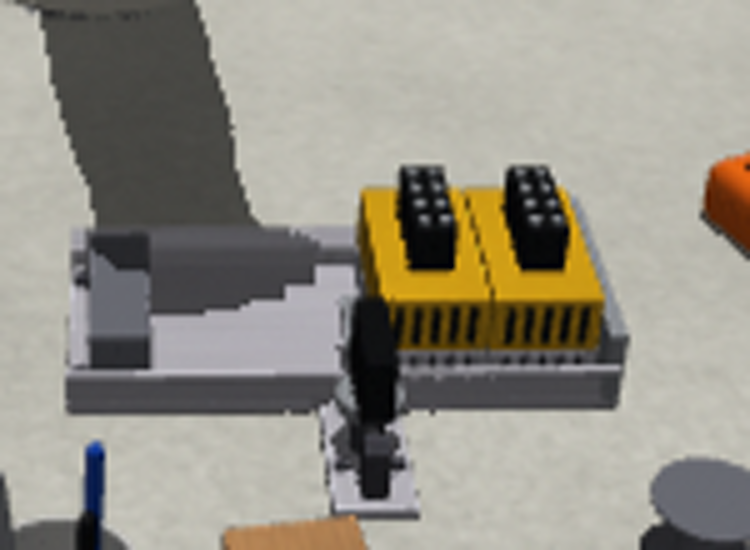

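View pics/w3.png

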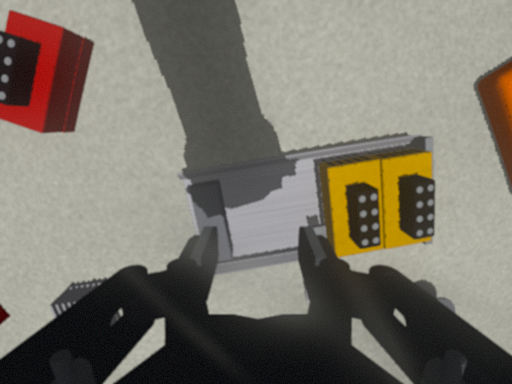

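```bash
python3 - <<'E'
from m import *
Y=np.array([np.cos(np.radians(82.5)),np.sin(np.radians(82.5)),0]);X=np.array([Y[1],-Y[0],0]);O=np.array([532.5,72.6,0])
for k in range(3):
    W=world(grab('wrist'));fx=(W-O)@X;fy=(W-O)@Y;z=W[...,2]
    out=[]
    for lo,hi in((15,79),(80,150)):
        b=W[(abs(fx)<50)&(fy>lo)&(fy<hi)&(z>93)&(z<102)]
        c=b.mean(0);u=np.linalg.svd((b-c)[:,:2],full_matrices=False)[2][0]
        out+=[((c-O)@Y).round(2),(np.degrees(np.arctan2(u[1],u[0]))%180).round(2)]
    print(out)
o=arm.get_obs();print(o['time_s'],o['contact_force'].round(1));finish_job()
E
```

```text
[np.float64(48.99), np.float64(173.19), np.float64(109.43), np.float64(172.26)]
[np.float64(48.98), np.float64(173.03), np.float64(109.37), np.float64(172.24)]
[np.float64(48.95), np.float64(172.88), np.float64(109.38), np.float64(172.43)]
29.7 [-0.  1.  0.]
the job is handed in; nothing more can be done
```

I put the loose yellow module into the channel against the fixed one, then turned the latch clockwise to its stop and handed the job in at about 29.7 s. The hand-in gives no verdict, so this rests on my own checks.

**Last checks**
- **Gap:** the terminal blocks are 60.4 mm apart, and 60 mm is flush, so the gap is about 0.4 mm (limit 3 mm).
- **Squareness:** the two modules differ by 0.5–0.9° (limit about 2.3°). An earlier reading of the same pair gave 1.2°, which I put down to measurement noise.
- **Seating:** the casing top is level, with a slope under about 0.006 rad. It is at the same height as the fixed module and about 1 mm off the middle of the channel.
- **Latch:** I turned it until about 1.75 N m built up at the stop. The blade then lay across the channel behind the module (frame y about 9–10 mm, expected 9). My wrist view could not measure the wing itself; the scene view showed it closed.
- **Robot:** clear of everything, with contact force about zero.

**What went wrong or was not checked**
- **Last joint at its limit:** it reached its 3.14 rad limit while carrying the module. I turned the module half round instead, since it fits either way.
- **Tilted tool:** that left the tool tilted by about 0.06 rad, so I lowered the module slightly tilted against the fixed one. It settled flat when released.
- **Bystanders:** I felt no contact with them and they looked in place in the views I took, but I did not measure them again at the end.

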